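# Prop the spring-flap bin and set out the pump bottle

## Robot

A 6-joint arm with a two-finger parallel gripper is mounted at the origin on the work surface. World frame = base frame: x ahead of the robot, y to its left, z up, the work surface at z = 0. Lengths are in m, angles in rad, forces in N, time in s.
With the tool pointing down it reaches from about 0.325 to 0.775 m from the base axis. Payload 9.3 kg.
Tool frame: the origin (TCP) lies midway between the tips of the shut fingers; the grasp point (between the pads) lies r.tcp_to_grasp behind it (r.tcp_to_grasp is the distance from the TCP to the grasp point, in m); x points along the fingers, z is the direction in which the jaws open and shut, and the axes are right-handed (so a half turn about x gives the same grasp; the last joint's range is limited). The gripper opens to 85 mm and grips with 20 to 120 N. Pads are 22 mm wide; open, the fingers measure 114 mm over their backs; the gripper's body (76 mm by 85 mm) begins 54 mm behind the grasp point. The pads swing forward as they close: fully open they stand 13 mm farther back than shut.
Start: joints at [-1.36, 0.259, 0.021, 1.334, 0, 1.418], TCP at [0.196, -0.514, 0.2] pointing down, gripper open.
Joint ranges: [-3.04, 3.04], [-0.91, 1.82], [-1.04, 1.36], [-1.92, 1.95], [-1.52, 1.45], [-3.14, 3.14]. Speed limits (rad/s): [2.22, 2.22, 2.79, 3.14, 3.14, 3.14].

## Interface

Orientations are given as [roll, pitch, yaw] about the fixed x, y, z axes, in that order (R = Rz(yaw) Ry(pitch) Rx(roll)).
In Python, from bench import r, optics gives the robot as it stands.
- The arm moves only by the tool send_rows, never from a script. Its argument "increments" is a list of rows, each a list of 3 entries, a list of its own where there are three numbers: the shift along the tool's x, y, z in m, then the turn, a rotation vector about the tool's x, y, z in degrees, then the finger opening in m, from 0 to 0.0854. A call has 1 to 8 rows; each row shifts and turns the pose as measured when the row begins, along the tool's axes as they then stand; what a row does not reach is not made up. A row lasts 1/10 s, in which the tool goes at most 50 mm and 8.59 degrees, less where a joint would pass 70% of its speed; a pose out of reach is approached as far as the arm can. A call is refused whole if a number of a shift passes 0.05 or a number of a turn 8.59, either way. A call with a gripper value outside its range is refused whole. The fingers move at their own pace and stop on an object; "newtons" is the grip in N (left out, the last holds). Time passes only in rows, so rows that do not move let the fingers close. It gives the time, the measured TCP pose, the force and the opening at its end, in the units of the state.
- r.get_state(): the state, without advancing time (a new reading comes with each control period).
- optics.get_image(name): name is "scene" or "side" or "wrist"; returns a dict with "frame" (480x640x3 uint8, blue, green, red), "intrinsics" (3x3 intrinsics, pixels), "eye" and "rotation" of the camera in the world; the wrist camera has in their place "tool_from_camera" (4x4, takes a point from camera to tool coordinates, whose origin is the TCP and whose axes are the tool frame's). Camera axes: x right, y up, looking along -z (the intrinsics and any distortion apply to the point x, -y, -z); pixel columns grow to the right and rows downward; lengths in m; the calibration is good to about 2 mm. A picture is of the moment at which its call begins: read the wrist's pose just before it. There is no depth.
- r.job_done(): hands the job in, once; it reports no verdict.
The state is a dict: "time_s": time; "qpos": joint angles; "qvel": joint speeds; "joint_efforts": joint torques, N m; "ee_pos": TCP position; "eef_rot": TCP orientation; "contact_force": force on the tool from outside, world axes, zero at the start; "ft_torque": the same for the moment, N m; "opening": opening from 0.0 (shut) to 1.0 (fully open).
Only numpy, scipy, OpenCV 4.12 (cv2) and the standard library are available. Lean on these libraries where they do the work, as an engineer would, in place of code of your own. Each camera call takes 0.05 s, during which the arm holds its last target. There are 200 camera calls.

## Task

Lay the prop bar across the rim of the white bin, between the orange stops and the hinge, so that it holds the clear spring flap wide open on its own. Then lift the pump bottle out of the bin and stand it upright in the middle of the round pad of the steel station, with its nozzle pointing straight at the red mark. Leave the flap propped open, do not tip the bottle over, and leave the other things on the counter where they are.

Things in the scene. Friction and masses are not known exactly. Their poses are not given: they have to be found in the camera images.
- bin: White open-topped bin fixed to the counter, outside 136 (x) x 202 (y) x 145 high, inside 116 x 190, floor 6 thick; a clear flap hinged along its +y rim covers the top. Origin: centre of its underside, z up. The flat rims along y (x = -63 and +63, 10 wide, top z = 145) each carry one orange upright stop. The prop bar lies across both, parallel to the bin's x, on the hinge side of the stops.
- flap (a joint): Angle of the clear flap (rad): 0 closed and level, grows as it opens, limit 1.75. Plate 119 (x) x 238 x 4, 0.10 kg; it overhangs the bin's -y wall by 36, so it can be lifted from below there. Weight and a light spring always close it: about 0.15 N m when closed (0.7 N at the lip), about 0.09 N m at 1.3 rad. The bar against the stops holds it at about 1.34 rad.
- flap_hinge_mid (a point): Middle of the hinge axis, at the flap's underside, fixed on the bin: x = 0, y = +101, z = 146 in the bin's frame, with the bin's axes.
- stop_mid (a point): Point midway between the two orange stops, at rim height: x = 0, y = +65 (their hinge-side faces), z = 145 in the bin's frame, with the bin's axes. Each stop is 24 tall, at y = 55 to 65 and |x| = 61 to 68, clear of the flap. The propping flap pushes the bar towards the stops; keep its underside over 24 above the rim while it passes them.
- flap_lip (a point): Middle of the orange lip, on the underside of the flap's free edge, 238 from the hinge; moves with the flap. The lip turns up 16. With the flap propped it stands about 375 above the counter and some 55 in from the hinge over the opening, so move clear of it on the bin's -y side before crossing to the bottle.
- prop_bar: Loose aluminium bar 200 long (x), 28 wide (y), 36 tall (z), about 0.18 kg, lying on the counter; its -x end is a yellow grip 52 long. Origin: centre of its underside; x along the bar. Held by the yellow end, with that end out past the bin's -x side, it can lift and sweep back the flap and be set on both rims with the gripper clear of the flap.
- bottle: Pump bottle standing in the bin, 0.25 kg, rigid, closed: body 54 diameter, 78 high, neck 26 diameter at 90 to 100, then a blue pump head 34 long (x -16 to +18), 24 wide (y), at 100 to 124 high, with a nozzle 12 wide reaching to x = +40. Origin: centre of its underside; z up; +x is where the nozzle points, at first roughly to the bin's -x side. Grip the head from above across its 24 width.
- nozzle_tip (a point): Tip of the bottle's nozzle: x = 40, z = 116 in the bottle's frame.
- station: Flat steel station fixed to the counter, 130 x 100 x 8 (x from -55 to +75), with a black round pad with a grey centre, 80 diameter, 4 thick, centred on the origin. Origin: on the counter under the pad's centre. +x points from the pad's centre to the red mark.
- pad_top (a point): Centre of the pad's top, 12 above the counter; the bottle stands here.
- red_mark (a point): Red mark on the station, a flat rectangle 28 x 18, 59 from the pad's centre along the station's +x.
- screwdriver: Bystander: yellow-handled screwdriver, 180 long, lying on the counter. Leave alone.
- mobility_board: Bystander: white board 120 x 180 on four small black wheels, 46 high. Leave alone.
- treat_jar: Bystander: jar with a red cap, 68 diameter, 90 high. Leave alone.
- food_tin: Bystander: green tin, 72 diameter, 75 high. Leave alone.
Things that resemble listed ones, but are neither listed nor needed, are in the scene too. Several things have the shape of the prop_bar; the one meant has the colours described above.

How it is judged:
On the way, in this order (a step that is already met when the one before it is completed fails the run):
1. the prop bar, let go, lies across the bin's rims on the hinge side of the stops and holds the flap open more than 1.1 rad, the robot touching neither bin nor flap (value of joint flap above 1.1 rad and z of prop_bar in the frame of bin between 0.135 and 0.165 m and angle between the x axis of prop_bar and the x axis of bin, either way round below 0.2 rad and y of prop_bar in the frame of bin above 0.06 m and contact force between the fingers and anything else below 0.3 N and contact force between the arm and bin below 0.3 N), for 0.2 s.
2. the bottle is lifted out over the rim while the flap stays propped (z of bottle in the frame of bin above 0.147 m and value of joint flap above 1.1 rad), for 0.1 s.
At the end, for the whole second after the job is handed in: Bottle upright and still on the pad, within 14 mm of its centre, nozzle within 15 degrees of the red mark; flap open more than 1.1 rad, the prop bar still, lying across the rims on the hinge side of the stops, within 0.2 rad of the bin's x axis (value of joint flap above 1.1 rad and z of prop_bar in the frame of bin between 0.135 and 0.165 m and angle between the x axis of prop_bar and the x axis of bin, either way round below 0.2 rad and y of prop_bar in the frame of bin above 0.06 m and horizontal distance between bottle and pad_top below 0.014 m and height (world z) of bottle between 0.008 and 0.016 m and angle between bottle's own z axis and vertical below 0.1 rad and angle between the x axis of bottle and the x axis of station, either way round below 0.26 rad and x of nozzle_tip in the frame of station above 0 m and linear speed of each of bottle, prop_bar below 0.02 m/s); the robot touches nothing.
It fails at once if the bottle is tipped over (more than 0.7 rad) (angle between bottle's own z axis and vertical above 0.7 rad).
It fails at once if a bystander is moved more than 30 mm (distance of any of screwdriver, mobility_board, treat_jar, food_tin from where it was at the start of the episode above 0.03 m).
It also fails if it takes over 64 s, if anything falls off the work surface, if the arm or the gripper's body presses on something with over 40 N, if the wrist force passes 120 N, or if a joint passes its speed limit or range.

## Working session

There is one attempt and no reset: what is moved stays moved. The work goes in short steps, Python scripts to look and compute and a tool call to move; the robot and the scene stay as the last step left them, time stands still between calls to the robot, and variables do not carry over. Pictures are saved under pics/ and viewed, about 8 in all and at most 12, crops included, and the job is handed in when it is done.

Besides the shell and the picture viewer there is one more tool, called after ">>>" as a command line: name --argument value ..., lists and objects as JSON in quotes. send_rows: Moves the arm, as the interface text tells. Its arguments: {"type":"object","properties":{"increments":{"type":"array"},"newtons":{"type":"number"}},"required":["increments"]}

```bash
ls; mkdir -p pics; python3 - <<'E'
from bench import r, optics
import cv2,pickle
s=r.get_state();print(s, r.tcp_to_grasp)
d={}
for n in("scene","side","wrist"):
    i=optics.get_image(n);d[n]=i
    cv2.imwrite(f"pics/{n}0.png",i["frame"]);print(n,{k:v for k,v in i.items() if k!="frame"})
pickle.dump((s,d),open("d0.pkl","wb"))
E
```

```text
pics
{'time_s': 0.0, 'qpos': array([-1.35963933e+00,  2.59183275e-01,  2.07636467e-02,  1.33370736e+00,
        2.52510623e-06,  1.41820125e+00]), 'qvel': array([-2.14818974e-04, -1.65648444e-03,  1.13549290e-04,  4.24096390e-04,
       -3.35747380e-04,  4.24412837e-05]), 'joint_efforts': array([-3.81744656e-03, -5.55641055e+01,  3.44530463e+01,  1.34461295e-02,
       -3.66266713e-04, -3.04601963e-05]), 'ee_pos': array([ 0.19561093, -0.51369207,  0.19927179]), 'eef_rot': array([2.98709994, 1.56946567, 1.78005569]), 'contact_force': array([ 0.26346255, -0.47796244, -0.12144197]), 'ft_torque': array([ 0.00077918, -0.05790189,  0.00328427]), 'opening': 1.0005537986492454} 0.0187
scene {'intrinsics': array([[452.16823502,   0.        , 322.19593112],
       [  0.        , 452.16823502, 235.85561649],
       [  0.        ,   0.        ,   1.        ]]), 'eye': array([ 0.9069066 , -0.60176591,  0.78379858]), 'rotation': array([0.83093166, 0.01208607, 0.50913036])}
side {'intrinsics': array([[456.96013911,   0.        , 320.31050418],
       [  0.        , 456.96013911, 233.39158057],
       [  0.        ,   0.        ,   1.        ]]), 'eye': array([0.00527559, 0.77444795, 0.88794701]), 'rotation': array([ 0.85778485, -0.01027631, -2.50119001])}
wrist {'intrinsics': array([[383.04160874,   0.        , 319.47948951],
       [  0.        , 383.04160874, 237.47077528],
       [  0.        ,   0.        ,   1.        ]]), 'tool_from_camera': array([[ 8.36306670e-04,  2.67385419e-01, -9.63589300e-01,
        -1.75188654e-01],
       [ 1.21915157e-04,  9.63589602e-01,  2.67385608e-01,
         6.80558644e-02],
       [ 9.99999643e-01, -3.41092509e-04,  7.73258076e-04,
         2.85818143e-04],
       [ 0.00000000e+00,  0.00000000e+00,  0.00000000e+00,
         1.00000000e+00]])}
```

View pics/scene0.png

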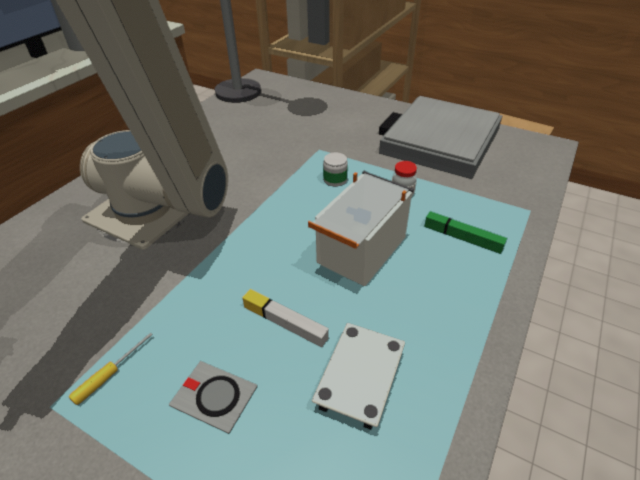

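View pics/side0.png

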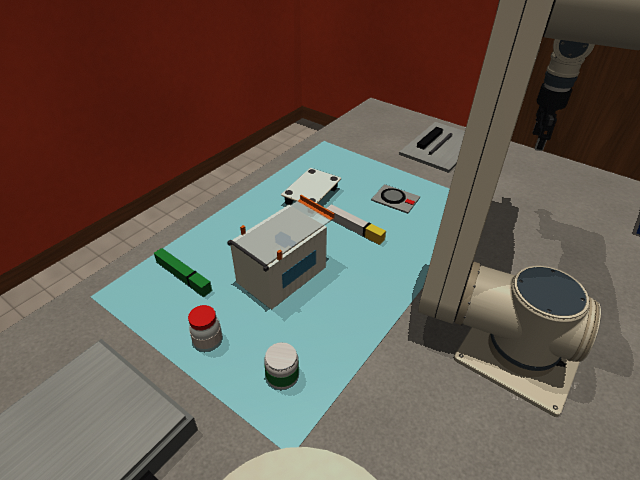

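```bash
cat > h.py <<'E'
import numpy as np,cv2,pickle
from scipy.spatial.transform import Rotation as Ro
def T(rpy): return Ro.from_euler('xyz',rpy).as_matrix()
def ray(im,px,s=None):
    K=im["intrinsics"];px=np.atleast_2d(np.float64(px))
    v=np.c_[(px[:,0]-K[0,2])/K[0,0],-(px[:,1]-K[1,2])/K[1,1],-np.ones(len(px))]
    if "eye" in im: return np.array(im["eye"]),v@T(im["rotation"]).T
    M=im["tool_from_camera"];Rt=T(s["eef_rot"])
    return s["ee_pos"]+Rt@M[:3,3],v@(Rt@M[:3,:3]).T
def plane(im,px,z,s=None):
    e,v=ray(im,px,s);return e+v*((z-e[2])/v[:,2])[:,None]
def tri(a,b):
    (e1,v1),(e2,v2)=a,b;A=np.c_[v1[0],-v2[0]];t=np.linalg.lstsq(A,e2-e1,rcond=None)[0]
    p,q=e1+t[0]*v1[0],e2+t[1]*v2[0];return (p+q)/2,np.linalg.norm(p-q)
def blobs(im,hlo,hhi,smin=120,vmin=60,amin=6):
    h=cv2.cvtColor(im["frame"],cv2.COLOR_BGR2HSV)
    m=cv2.inRange(h,(hlo,smin,vmin),(hhi,255,255))
    n,l,st,c=cv2.connectedComponentsWithStats(m)
    return m,l,[(i,st[i].tolist(),c[i].round(1).tolist()) for i in range(1,n) if st[i][4]>=amin]
E
python3 - <<'E'
from h import *
s,d=pickle.load(open("d0.pkl","rb"))
for n in("scene","side"):
    im=d[n]
    for nm,a,b in(("orange",4,16),("yellow",20,32),("red",0,3)):
        print(n,nm,[(t,c) for _,t,c in blobs(im,a,b,150,80)[2] if 100<c[1]<420 ])
f=d["scene"]["frame"];g=d["side"]["frame"]
Z=lambda f,x,y,w,h,k:cv2.resize(f[y:y+h,x:x+w],None,fx=k,fy=k,interpolation=cv2.INTER_CUBIC)
o=np.zeros((600,800,3),np.uint8)
o[:300,:400]=Z(f,235,280,100,75,4);o[:300,400:]=Z(f,160,355,100,75,4)
o[300:,:400]=Z(f,300,165,133,100,3.0)[:300,:399].repeat(1,0) if 0 else cv2.resize(f[165:285,290:450],(400,300),interpolation=cv2.INTER_CUBIC)
o[300:,400:]=cv2.resize(g[190:310,220:380],(400,300),interpolation=cv2.INTER_CUBIC)
cv2.imwrite("pics/m1.png",o)
E
```

```text
scene orange [([354, 173, 3, 8, 16], [354.6, 176.6]), ([402, 191, 4, 9, 19], [403.2, 195.1]), ([309, 222, 49, 26, 270], [333.1, 235.0])]
scene yellow [([243, 290, 26, 26, 374], [254.6, 301.4]), ([70, 363, 47, 41, 635], [92.8, 383.1])]
scene red [([395, 161, 21, 16, 278], [405.3, 168.3]), ([184, 378, 16, 12, 118], [191.1, 383.6])]
side orange [([418, 100, 6, 8, 18], [420.9, 104.2]), ([66, 103, 6, 6, 24], [68.8, 105.1]), ([185, 104, 4, 5, 8], [186.4, 106.4]), ([257, 105, 4, 5, 11], [258.6, 107.3]), ([79, 115, 8, 9, 16], [82.6, 118.2]), ([65, 117, 10, 8, 37], [68.8, 120.9]), ([75, 134, 10, 5, 17], [78.9, 136.2]), ([181, 138, 9, 10, 34], [185.5, 142.6]), ([108, 149, 5, 7, 15], [110.2, 152.3]), ([176, 150, 4, 5, 9], [177.2, 151.7]), ([141, 154, 5, 4, 8], [143.2, 155.6]), ([88, 157, 6, 8, 20], [90.3, 160.4]), ([102, 170, 5, 7, 15], [104.1, 173.1]), ([51, 176, 6, 5, 11], [53.6, 177.8]), ([47, 183, 5, 6, 16], [48.8, 185.9]), ([53, 182, 13, 7, 51], [58.5, 185.0]), ([35, 190, 22, 23, 135], [46.0, 199.6]), ([300, 195, 34, 19, 58], [316.6, 203.9]), ([2, 196, 8, 5, 18], [5.1, 197.9]), ([31, 197, 4, 4, 6], [32.2, 198.5]), ([298, 197, 36, 23, 118], [315.2, 209.1]), ([21, 209, 13, 11, 57], [27.5, 214.7]), ([14, 215, 7, 5, 13], [16.6, 217.2]), ([240, 225, 5, 3, 9], [242.2, 226.2]), ([277, 250, 5, 3, 12], [278.8, 251.1]), ([11, 255, 7, 7, 20], [13.6, 257.8])]
side yellow [([365, 224, 21, 13, 143], [374.2, 230.0]), ([369, 235, 9, 7, 19], [373.1, 237.9])]
side red [([405, 199, 10, 6, 32], [409.8, 201.3]), ([188, 305, 27, 22, 443], [201.3, 315.4])]
```

View pics/m1.png

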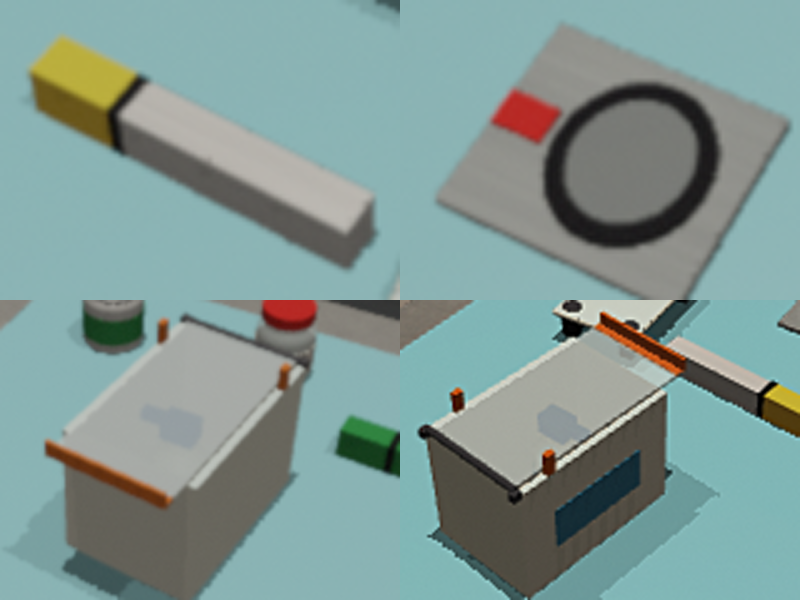

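```bash
python3 - <<'E'
from h import *
s,d=pickle.load(open("d0.pkl","rb"));S,D=d["scene"],d["side"]
p=plane(S,[(250.5,289.25),(243,297.5),(328.25,328.75),(322.5,338)],.036);print("bar",p.round(4))
a,b=(p[0]+p[1])/2,(p[2]+p[3])/2;print("len",np.linalg.norm(a-b),"w",np.linalg.norm(p[0]-p[1]),np.linalg.norm(p[2]-p[3]),"c",(a+b)/2,"yaw",np.degrees(np.arctan2(*(b-a)[1::-1])))
m=cv2.inRange(cv2.cvtColor(S["frame"],cv2.COLOR_BGR2HSV),(0,0,0),(180,255,70));m[:, :190]=0;m[:,250:]=0;m[:370]=0;m[420:]=0
cs=max(cv2.findContours(m,0,cv2.CHAIN_APPROX_NONE)[0],key=cv2.contourArea);P=plane(S,cs[:,0],.012)
(c,rr)=cv2.minEnclosingCircle(P[:,:2].astype(np.float32));pc=P[:,:2].mean(0)
e=cv2.fitEllipse(cs);pe=plane(S,e[0],.012)[0]
print("pad",c,rr,pc,pe);rd=plane(S,(191.1,383.6),.008)[0];print("red",rd,"dist",np.linalg.norm(rd-pe),"yaw",np.degrees(np.arctan2(rd[1]-pe[1],rd[0]-pe[0])))
for u,v in(((355.2,174),(242.8,226)),((404.4,192),(279.4,251))):
  pass
A=[(355.2,174),(404.4,192)];B=[(279.4,251.),(242.8,226.)]
st=[]
for u,v in zip(A,B): q=tri(ray(S,u),ray(D,v));print("stop",q,plane(S,u,.169));st.append(q[0])
L=plane(S,[(308.8,222.2),(356.8,243)],.162);print("lip",L,np.linalg.norm(L[0]-L[1]))
x=(st[1]-st[0])[:2];print("stopdist",np.linalg.norm(x),"yaw",np.degrees(np.arctan2(x[1],x[0])), "lipyaw",np.degrees(np.arctan2(*(L[1]-L[0])[1::-1])))
mm=(L[0]+L[1])/2-(st[0]+st[1])/2;print("sep",mm,np.hypot(*mm[:2]),np.degrees(np.arctan2(mm[1],mm[0]))+90)
print(T(s["eef_rot"]).round(3))
w=blobs(D,0,3,150,80)[2]
print("tri red",tri(ray(S,(191.1,383.6)),ray(D,(409.8,201.3))))
E
```

```text
bar [[ 0.4464 -0.1157  0.036 ]
 [ 0.446  -0.1424  0.036 ]
 [ 0.6448 -0.1259  0.036 ]
 [ 0.6454 -0.1507  0.036 ]]
len 0.19915609472496826 w 0.026648120533362643 0.024767571187312425 c [ 0.54566078 -0.13367556  0.036     ] yaw -2.668497008256308
pad (0.5288874506950378, -0.33771955966949463) 0.040039628744125366 [ 0.52903852 -0.33807861] [ 0.52957409 -0.33880138  0.012     ]
red [ 0.46843783 -0.34158406  0.008     ] dist 0.061330134973381766 yaw -177.39391591072115
stop (array([0.53450595, 0.20994609, 0.16862698]), np.float64(0.0006442537068520517)) [[0.53496016 0.20970629 0.169     ]]
stop (array([0.66328588, 0.19693975, 0.16968897]), np.float64(0.0012243322673858791)) [[0.66342278 0.19840609 0.169     ]]
lip [[0.52259279 0.01326446 0.162     ]
 [0.63960548 0.00383651 0.162     ]] 0.1173918890346377
stopdist 0.12943506651412487 yaw -5.767126322242887 lipyaw -4.606483945525905
sep [-0.01779678 -0.19489244 -0.00715797] 0.1957033135919706 -5.2175464935696
[[-0.     0.935  0.356]
 [ 0.001  0.356 -0.935]
 [-1.     0.    -0.001]]
tri red (array([ 0.47002715, -0.34301638,  0.0116215 ]), np.float64(0.0009647411214573114))
```

```bash
cat >> h.py <<'E'
def down(zyaw):  # tool-down attitude, jaw axis (tool z) at world yaw zyaw deg
    a=np.radians(zyaw);z=np.array([np.cos(a),np.sin(a),0]);x=np.array([0,0,-1.]);return np.c_[x,np.cross(z,x),z]
def rows(p0,R0,p1,R1,g,step=.045,n=0):
    p0=np.array(p0);p1=np.array(p1);rv=Ro.from_matrix(R0.T@R1).as_rotvec(degrees=True)
    n=max(n,int(np.ceil(max(np.linalg.norm(p1-p0)/step,np.abs(rv).max()/8.5,1))))
    o=[]
    for i in range(n):
        Ri=R0@Ro.from_rotvec(rv*i/n,degrees=True).as_matrix()
        o.append([(Ri.T@(p1-p0)/n).round(4).tolist(),(rv/n).round(2).tolist(),g])
    for k in range(0,n,8): print(str(o[k:k+8]).replace(" ",""))
def here():
    from bench import r
    s=r.get_state();return s,s["ee_pos"],T(s["eef_rot"])
E
python3 - <<'E'
from h import *
s,p,R=here()
rows(p,R,[.456,-.13,.2],down(87.3),.085)
E
```

```text
[[[-0.0,0.02,-0.014],[-8.23,-0.0,-0.0],0.085],[[-0.0,0.0218,-0.011],[-8.23,-0.0,-0.0],0.085],[[-0.0,0.0231,-0.0078],[-8.23,-0.0,-0.0],0.085],[[-0.0,0.024,-0.0044],[-8.23,-0.0,-0.0],0.085],[[-0.0,0.0244,-0.0009],[-8.23,-0.0,-0.0],0.085],[[-0.0,0.0243,0.0026],[-8.23,-0.0,-0.0],0.085],[[-0.0,0.0236,0.0061],[-8.23,-0.0,-0.0],0.085],[[-0.0,0.0225,0.0094],[-8.23,-0.0,-0.0],0.085]]
[[[-0.0,0.021,0.0125],[-8.23,-0.0,-0.0],0.085],[[-0.0,0.0189,0.0154],[-8.23,-0.0,-0.0],0.085],[[-0.0,0.0165,0.018],[-8.23,-0.0,-0.0],0.085],[[-0.0,0.0138,0.0201],[-8.23,-0.0,-0.0],0.085],[[-0.0,0.0108,0.0219],[-8.23,-0.0,-0.0],0.085],[[-0.0,0.0075,0.0232],[-8.23,-0.0,-0.0],0.085],[[-0.0,0.0041,0.0241],[-8.23,-0.0,-0.0],0.085],[[-0.0,0.0006,0.0244],[-8.23,-0.0,-0.0],0.085]]
[[[-0.0,-0.0029,0.0242],[-8.23,-0.0,-0.0],0.085],[[-0.0,-0.0063,0.0236],[-8.23,-0.0,-0.0],0.085],[[-0.0,-0.0096,0.0224],[-8.23,-0.0,-0.0],0.085]]
```

>>> send_rows --increments '[[[0,0.02,-0.014],[-8.2,0,0],0.085],[[0,0.022,-0.011],[-8.2,0,0],0.085],[[0,0.023,-0.008],[-8.2,0,0],0.085],[[0,0.024,-0.004],[-8.2,0,0],0.085],[[0,0.024,-0.001],[-8.2,0,0],0.085],[[0,0.024,0.003],[-8.2,0,0],0.085],[[0,0.024,0.006],[-8.2,0,0],0.085],[[0,0.022,0.009],[-8.2,0,0],0.085]]'

```text
time_s: 0.95
ee_pos: [0.3042, -0.347, 0.1968]
eef_rot: [1.959, 1.565, 1.935]
contact_force: [1.4, -0.7, 0.8]
opening: 0.993
```

>>> send_rows --increments '[[[0,0.021,0.012],[-8.2,0,0],0.085],[[0,0.019,0.015],[-8.2,0,0],0.085],[[0,0.016,0.018],[-8.2,0,0],0.085],[[0,0.014,0.02],[-8.2,0,0],0.085],[[0,0.011,0.022],[-8.2,0,0],0.085],[[0,0.007,0.023],[-8.2,0,0],0.085],[[0,0.004,0.024],[-8.2,0,0],0.085],[[0,0,0.024],[-8.2,0,0],0.085]]'

```text
time_s: 1.75
ee_pos: [0.4073, -0.1731, 0.1966]
eef_rot: [0.868, 1.563, 2.038]
contact_force: [0.2, -0.9, 0.2]
opening: 0.994
```

```bash
python3 - <<'E'
from h import *
s,p,R=here();print(p,R.round(3),s["contact_force"],s["time_s"])
rows(p,R,[.456,-.13,.15],down(87.3),.085)
E
```

```text
[ 0.40733107 -0.17308146  0.19659322] [[-0.004 -0.921  0.39 ]
 [ 0.007  0.39   0.921]
 [-1.     0.006  0.005]] [ 0.21077224 -0.87685735  0.2101752 ] 1.75
[[[0.0156,-0.0094,0.0195],[-6.76,0.12,-0.1],0.085],[[0.0156,-0.0116,0.0183],[-6.76,0.12,-0.1],0.085],[[0.0155,-0.0137,0.0168],[-6.76,0.12,-0.1],0.085]]
```

>>> send_rows --increments '[[[0.015,-0.009,0.0195],[-6.8,0.1,-0.1],0.085],[[0.015,-0.0116,0.018],[-6.8,0.1,-0.1],0.085],[[0.015,-0.014,0.017],[-6.8,0.1,-0.1],0.085],[[0,0,0],[0,0,0],0.085]]'

```text
time_s: 2.15
ee_pos: [0.4581, -0.1253, 0.1503]
eef_rot: [-1.13, 1.569, 0.419]
contact_force: [-0.2, 0.8, 0.4]
opening: 0.998
```

```bash
python3 - <<'E'
from h import *
from bench import optics
s,p,R=here();print(p,R.round(3))
im=optics.get_image("wrist");pickle.dump((s,im),open("w1.pkl","wb"));cv2.imwrite("pics/w1.png",im["frame"])
m,l,b=blobs(im,20,32,120,80,200);print(b)
M=np.linalg.inv(im["tool_from_camera"])
for q in b:
    c=max(cv2.findContours((l==q[0]).astype(np.uint8),0,2)[0],key=cv2.contourArea)
    ap=cv2.approxPolyDP(c,4,True)[:,0];print(ap.tolist(),plane(im,ap,.036,s).round(4).tolist())
E
```

```text
[ 0.45806552 -0.1252772   0.15028819] [[ 0.001 -1.     0.022]
 [ 0.001  0.022  1.   ]
 [-1.    -0.001  0.001]]
[(1, [296, 199, 37, 72, 2610], [313.8, 234.5])]
[[299, 199], [296, 269], [331, 270], [331, 199]] [[0.4404, -0.1403, 0.036], [0.497, -0.1448, 0.036], [0.4984, -0.1168, 0.036], [0.4409, -0.1159, 0.036]]
```

View pics/w1.png

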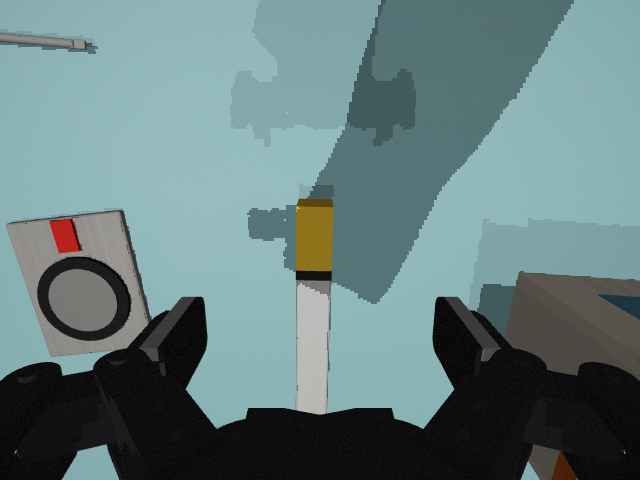

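>>> send_rows --increments '[[[0.035,0.002,-0.004],[1.4,0,0],0.085],[[0.035,0,0],[0,0,0],0.085],[[0.035,0,0],[0,0,0],0.085],[[0.028,0,0],[0,0,0],0.085],[[0.009,0,0],[0,0,0],0.06],[[0,0,0],[0,0,0],0.02],[[0,0,0],[0,0,0],0.02],[[0,0,0],[0,0,0],0.02]]' --newtons 100

```text
time_s: 3.0
ee_pos: [0.4573, -0.1356, 0.0116]
eef_rot: [-2.027, 1.56, -0.524]
contact_force: [0.5, 0.1, -0.1]
opening: 0.327
```

```bash
python3 - <<'E'
from h import *
s,p,R=here();print(p,R.round(3),s["opening"],s["contact_force"])
E
```

```text
[ 0.45727669 -0.13559853  0.01159055] [[ 0.009 -0.998  0.068]
 [-0.005  0.068  0.998]
 [-1.    -0.01  -0.005]] 0.3269153477734398 [ 0.52155676  0.08023001 -0.13718496]
```

>>> send_rows --increments '[[[0,0,0],[0,0,0],0.045],[[0,0,0],[0,0,0],0.045],[[0.008,0,0.003],[-0.8,0,0],0.045],[[0,0,0],[0,0,0],0.02],[[0,0,0],[0,0,0],0.02],[[0,0,0],[0,0,0],0.02],[[-0.02,0,0],[0,0,0],0.02],[[-0.02,0,0],[0,0,0],0.02]]' --newtons 110

```text
time_s: 3.8
ee_pos: [0.457, -0.1319, 0.0444]
eef_rot: [-2.048, 1.56, -0.53]
contact_force: [0.1, 0.2, -0.5]
opening: 0.232
```

```bash
python3 - <<'E'
from h import *
from bench import optics
s,p,R=here();print(p,R.round(3),s["opening"],s["contact_force"],s["ft_torque"])
im=optics.get_image("scene");pickle.dump((s,im),open("s2.pkl","wb"))
f=im["frame"];cv2.imwrite("pics/s2.png",cv2.resize(f[220:400,200:440],(800,600),interpolation=cv2.INTER_CUBIC))
E
```

```text
[ 0.45704862 -0.13185663  0.04438414] [[ 0.009 -0.999  0.053]
 [-0.005  0.053  0.999]
 [-1.    -0.009 -0.005]] 0.23239298735038302 [ 0.08103983  0.20111932 -0.4938954 ] [-0.00898172 -0.02281147 -0.02014072]
```

View pics/s2.png

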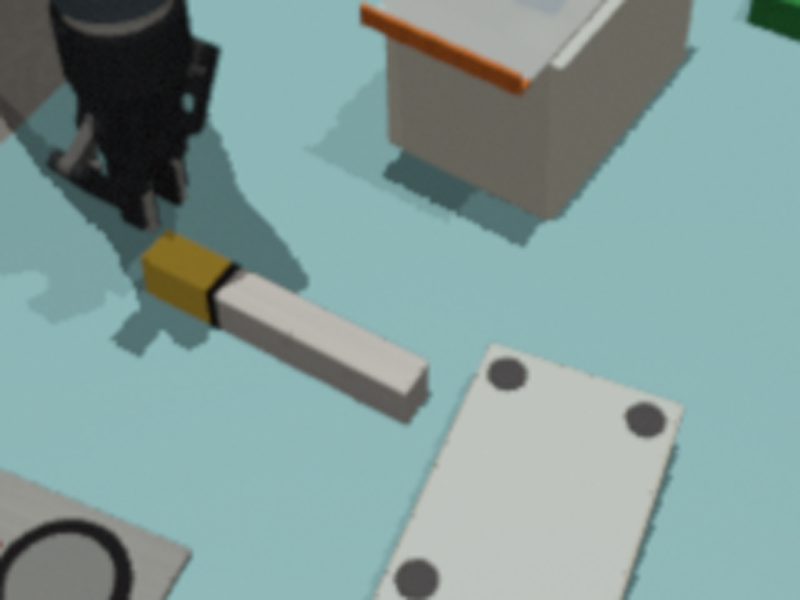

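>>> send_rows --increments '[[[0,0,0],[0,0,0],0.07],[[0,0,0],[0,0,0],0.07],[[0,0,0],[0,0,0],0.07],[[0,0,0],[0,0,0],0.07],[[0.02,0,0.002],[0,0,0],0.07],[[0.02,0,0],[0,0,0],0.07],[[0,0,0],[0,0,0],0.07]]'

```text
time_s: 4.55
ee_pos: [0.4586, -0.1306, 0.0047]
eef_rot: [-2.034, 1.557, -0.516]
contact_force: [-1.5, 0.9, 0.8]
opening: 0.82
```

>>> send_rows --increments '[[[0,0,0],[0,0,0],0],[[0,0,0],[0,0,0],0],[[0,0,0],[0,0,0],0],[[0,0,0],[0,0,0],0]]'

```text
time_s: 4.95
ee_pos: [0.4591, -0.1308, 0.0061]
eef_rot: [-2.031, 1.556, -0.514]
contact_force: [0.5, -0.1, 1.0]
opening: 0.135
```

>>> send_rows --increments '[[[0,0,0],[0,0,0],0],[[0,0,0],[0,0,0],0],[[0,0,0],[0,0,0],0],[[0,0,0],[0,0,0],0]]'

```text
time_s: 5.35
ee_pos: [0.4597, -0.1311, 0.0072]
eef_rot: [-2.024, 1.554, -0.507]
contact_force: [0.5, -0.8, -0.7]
opening: -0.002
```

```bash
python3 - <<'E'
from h import *
from bench import optics
s,im=pickle.load(open("s2.pkl","rb"))
def proj(im,P):
    v=(np.array(P)-im["eye"])@T(im["rotation"]);K=im["intrinsics"];return K[0,2]-K[0,0]*v[0]/v[2],K[1,2]+K[1,1]*v[1]/v[2]
print("tcp px then",proj(im,s["ee_pos"]))
s,p,R=here();im=optics.get_image("scene");print(proj(im,p))
f=im["frame"];cv2.imwrite("pics/s3.png",cv2.resize(f[220:400,200:440],(800,600),interpolation=cv2.INTER_CUBIC))
E
```

```text
tcp px then (np.float64(249.64006111556978), np.float64(293.5347618784511))
(np.float64(252.8635686335757), np.float64(304.8417086765848))
```

View pics/s3.png

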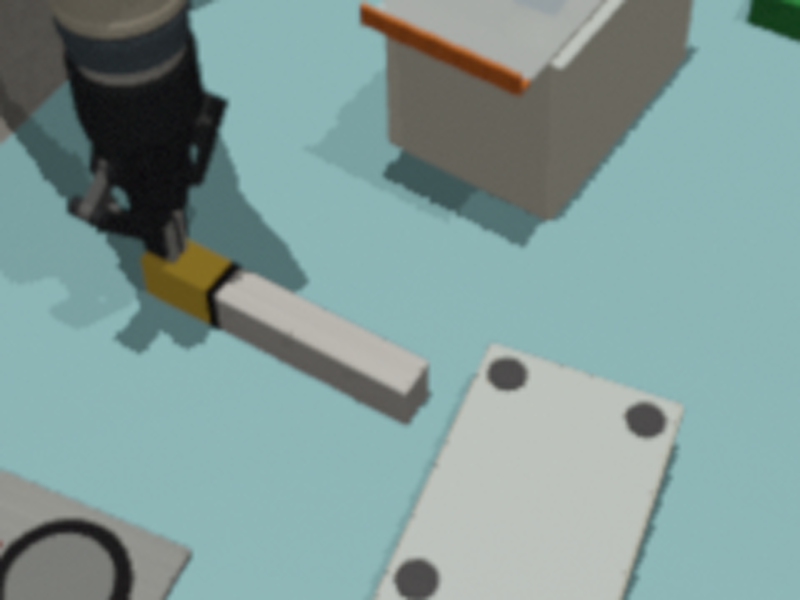

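```bash
python3 - <<'E'
from h import *
from bench import optics
s,p,R=here();print(p,s["qpos"],s["contact_force"])
im=optics.get_image("wrist");sd=optics.get_image("side")
o=np.zeros((600,800,3),np.uint8)
o[:,:500]=cv2.resize(im["frame"][180:420,220:420],(500,600),interpolation=cv2.INTER_CUBIC)
g=sd["frame"];o[:300,500:]=cv2.resize(g[150:270,320:440],(300,300),interpolation=cv2.INTER_CUBIC)
cv2.imwrite("pics/w2.png",o)
E
```

```text
[ 0.45967363 -0.13113956  0.00717703] [-0.4530631   0.27147831 -0.4970522   0.78591532 -0.00091955 -0.39982618] [-0.09292501 -0.53181665 -0.38935493]
```

View pics/w2.png

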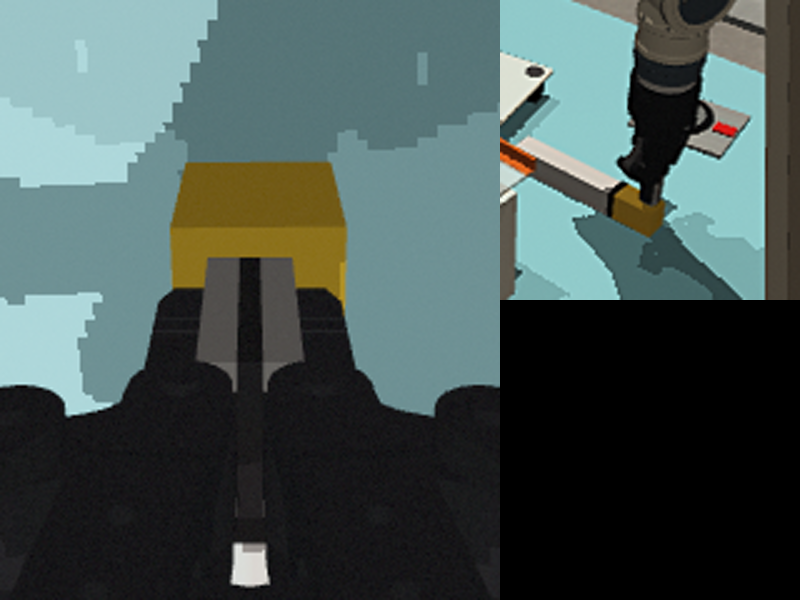

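>>> send_rows --increments '[[[-0.01,0,0],[0,0,0],0.07],[[0,0,0],[0,0,0],0.07],[[0,0,0],[0,0,0],0.07],[[0,0,0],[0,0,0],0.07],[[0,0,0],[0,0,0],0.07]]'

```text
time_s: 6.0
ee_pos: [0.4596, -0.1311, 0.0183]
eef_rot: [-2.024, 1.554, -0.506]
contact_force: [0.2, -0.0, -0.2]
opening: 0.818
```

```bash
python3 - <<'E'
from h import *
s,p,R=here();print(p,R.round(3),s["opening"],s["contact_force"])
rows(p,R,[.457,-.1305,-.005],down(87.3),.07,.01)
E
```

```text
[ 0.45959372 -0.13107206  0.01826753] [[ 0.015 -0.998  0.053]
 [-0.008  0.053  0.999]
 [-1.    -0.015 -0.007]] 0.8184680199152051 [ 0.15775116 -0.04052382 -0.24011833]
[[[0.0077,0.001,0.0002],[-0.12,-0.14,0.28],0.07],[[0.0077,0.001,0.0002],[-0.12,-0.14,0.28],0.07],[[0.0078,0.0009,0.0002],[-0.12,-0.14,0.28],0.07]]
```

>>> send_rows --increments '[[[0.008,0.001,0],[0,-0.1,0.3],0.07],[[0.008,0.001,0],[0,-0.1,0.3],0.07],[[0.007,0,0],[0,-0.1,0.3],0.07],[[0,0,0],[0,0,0],0.07]]'

```text
time_s: 6.4
ee_pos: [0.4572, -0.1309, -0.0074]
eef_rot: [1.935, 1.567, -2.831]
contact_force: [0.5, 0.7, -0.4]
opening: 0.819
```

>>> send_rows --increments '[[[0.005,0,0],[0,0,0],0.07],[[0.005,0,0],[0,0,0],0.05],[[0,0,0],[0,0,0],0.05],[[0,0,0],[0,0,0],0.05]]'

```text
time_s: 6.8
ee_pos: [0.457, -0.1308, -0.0189]
eef_rot: [1.736, 1.566, -3.03]
contact_force: [-0.3, -0.4, 0.3]
opening: 0.587
```

>>> send_rows --increments '[[[0,0,0],[0,0,0],0.01],[[0,0,0],[0,0,0],0.01],[[0,0,0],[0,0,0],0.01],[[0,0,0],[0,0,0],0.01],[[0,0,0],[0,0,0],0.01],[[0,0,0],[0,0,0],0.01]]'

```text
time_s: 7.4
ee_pos: [0.4571, -0.1308, -0.018]
eef_rot: [1.895, 1.567, -2.87]
contact_force: [0.8, 0.4, -1.5]
opening: 0.305
```

>>> send_rows --increments '[[[0,0,0],[0,0,0],0.01],[[-0.02,0,0],[0,0,0],0.01],[[-0.03,0,0],[0,0,0],0.01],[[-0.03,0,0],[0,0,0],0.01],[[-0.03,0,0],[0,0,0],0.01],[[0,0,0],[0,0,0],0.01]]' --newtons 110

```text
time_s: 8.0
ee_pos: [0.4561, -0.1302, 0.0945]
eef_rot: [1.5, 1.563, 3.017]
contact_force: [0.1, 0.2, -2.1]
opening: 0.305
```

```bash
python3 - <<'E'
from h import *
from bench import optics
s,p,R=here();print(p,R.round(3),s["opening"],s["contact_force"],s["ft_torque"])
w=optics.get_image("wrist");S=optics.get_image("scene");D=optics.get_image("side");pickle.dump((s,w,S,D),open("l.pkl","wb"))
o=np.zeros((600,800,3),np.uint8)
o[:300,:400]=cv2.resize(w["frame"],(400,300));o[300:,:400]=cv2.resize(S["frame"][200:350,200:400],(400,300),interpolation=2);o[:300,400:]=cv2.resize(D["frame"][130:280,250:450],(400,300),interpolation=2)
cv2.imwrite("pics/l.png",o)
E
```

```text
[ 0.45613663 -0.13020971  0.094547  ] [[-0.008 -0.999  0.053]
 [ 0.001  0.053  0.999]
 [-1.     0.008  0.001]] 0.3047491153734851 [ 0.13068802  0.22886632 -2.14697363] [-0.03714333  0.13262097 -0.0530035 ]
```

View pics/l.png

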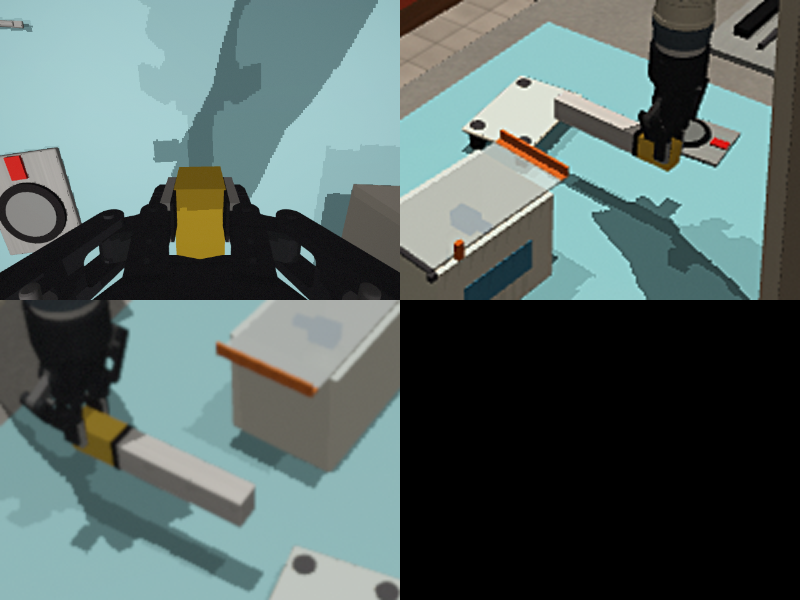

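```bash
cat >> h.py <<'E'
BO=np.array([.5935,.1443]);BY=-5.2
def binw(x,y):
    a=np.radians(BY);c,s_=np.cos(a),np.sin(a);return BO+np.array([c*x-s_*y,s_*x+c*y])
def bare(y,zb,x=-.119): return np.r_[binw(x,y),zb-.018]
def wbin(p):
    a=np.radians(BY);d=p[:2]-BO;return np.array([np.cos(a)*d[0]+np.sin(a)*d[1],-np.sin(a)*d[0]+np.cos(a)*d[1],p[2]+.018])
def zyaw(R): return np.degrees(np.arctan2(R[1,2],R[0,2]))
E
python3 - <<'E'
from h import *
s,p,R=here();Rt=down(90+BY)
for a in [(-.2,.095),(-.121,.095)]:
    q=bare(*a);rows(p,R,q,Rt,.01,.03);p,R=q,Rt
E
```

```text
[[[0.0046,0.0005,0.0284],[0.71,0.05,-0.26],0.01],[[0.0046,0.0009,0.0284],[0.71,0.05,-0.26],0.01],[[0.0045,0.0012,0.0284],[0.71,0.05,-0.26],0.01]]
[[[0.0,0.0,0.0263],[0.0,0.0,0.0],0.01],[[0.0,0.0,0.0263],[0.0,0.0,0.0],0.01],[[0.0,0.0,0.0263],[0.0,0.0,0.0],0.01]]
```

>>> send_rows --increments '[[[0.006,0,0.02],[0.7,0,-0.2],0.01],[[0.006,0.001,0.03],[0.7,0,-0.2],0.01],[[0.004,0.001,0.03],[0.7,0,-0.2],0.01],[[0,0,0.025],[0,0,0],0.01],[[0,0,0.025],[0,0,0],0.01],[[0,0,0.02],[0,0,0],0.01],[[0,0,0.005],[0,0,0],0.01]]'

```text
time_s: 8.85
ee_pos: [0.458, 0.031, 0.0638]
eef_rot: [1.334, 1.55, 2.809]
contact_force: [-0.7, -0.5, -1.0]
opening: 0.302
```

```bash
python3 - <<'E'
from h import *
s,p,R=here();Rt=down(90+BY);print(p,wbin(p),zyaw(R),R[:,0].round(3),s["contact_force"],s["opening"])
for a in [(-.121,.105),(-.113,.180),(-.073,.220),(-.023,.225),(.027,.220),(.062,.208),(.082,.195)]:
    q=bare(*a);rows(p,R,q,Rt,.01,.028);p,R=q,Rt
E
```

```text
[0.45801863 0.03100703 0.0638103 ] [-0.12465575 -0.12510573  0.0818103 ] 84.52097198293131 [-0.02   0.007 -1.   ] [-0.69766954 -0.49358498 -1.02153019] 0.30155195339488283
[[[-0.0233,-0.0052,0.0042],[-0.28,0.29,-1.17],0.01]]
[[[-0.025,0.0,0.0027],[0.0,0.0,0.0],0.01],[[-0.025,0.0,0.0027],[0.0,0.0,0.0],0.01],[[-0.025,0.0,0.0027],[0.0,0.0,0.0],0.01]]
[[[-0.0133,-0.0,0.0133],[0.0,0.0,0.0],0.01],[[-0.0133,-0.0,0.0133],[0.0,0.0,0.0],0.01],[[-0.0133,-0.0,0.0133],[0.0,0.0,0.0],0.01]]
[[[-0.0025,-0.0,0.025],[0.0,0.0,0.0],0.01],[[-0.0025,-0.0,0.025],[0.0,0.0,0.0],0.01]]
[[[0.0025,-0.0,0.025],[0.0,0.0,0.0],0.01],[[0.0025,-0.0,0.025],[0.0,0.0,0.0],0.01]]
[[[0.006,-0.0,0.0175],[0.0,0.0,0.0],0.01],[[0.006,-0.0,0.0175],[0.0,0.0,0.0],0.01]]
[[[0.013,-0.0,0.02],[0.0,0.0,0.0],0.01]]
```

>>> send_rows --increments '[[[-0.012,-0.003,0.002],[-0.1,0.1,-0.6],0.01],[[-0.012,-0.002,0.002],[-0.1,0.1,-0.6],0.01],[[-0.025,0,0.003],[0,0,0],0.01],[[-0.025,0,0.003],[0,0,0],0.01],[[-0.025,0,0.003],[0,0,0],0.01],[[0,0,0],[0,0,0],0.01]]'

```text
time_s: 9.45
ee_pos: [0.4638, 0.041, 0.1675]
eef_rot: [1.684, 1.57, -3.122]
contact_force: [0.9, -0.1, -2.3]
opening: 0.303
```

```bash
python3 - <<'E'
from h import *
from bench import optics
s,p,R=here();Rt=down(90+BY);print(p,wbin(p),zyaw(R),R[:,0].round(3),s["contact_force"],s["ft_torque"],s["opening"])
S=optics.get_image("scene");print(blobs(S,4,16,150,80)[2]);cv2.imwrite("pics/s4.png",S["frame"])
for a in [(-.073,.220),(-.023,.225),(.027,.220),(.062,.208),(.083,.195)]:
    q=bare(*a);rows(p,R,q,Rt,.01,.028);p,R=q,Rt
E
```

```text
[0.46377609 0.04102068 0.16747744] [-0.11982955 -0.11461148  0.18547744] 84.61855934023438 [-0.001 -0.    -1.   ] [ 0.94917426 -0.1168313  -2.3212272 ] [-0.00517759  0.16159459 -0.03626822] 0.30347830584186497
[(1, [94, 0, 43, 14, 396], [117.7, 4.8]), (2, [204, 0, 26, 80, 982], [215.6, 39.3]), (4, [410, 0, 230, 183, 20992], [541.5, 70.9]), (8, [580, 0, 49, 6, 129], [606.6, 1.6]), (9, [628, 0, 12, 4, 20], [633.1, 1.0]), (11, [234, 15, 14, 59, 228], [240.0, 41.9]), (12, [377, 15, 35, 48, 698], [396.1, 40.5]), (20, [398, 78, 6, 5, 14], [400.9, 80.7]), (21, [392, 84, 11, 16, 70], [397.4, 89.8]), (25, [311, 185, 53, 27, 393], [337.7, 197.9]), (26, [401, 191, 5, 9, 25], [403.0, 195.1])]
[[[-0.0173,-0.0003,0.0208],[-0.09,-0.0,-0.02],0.01],[[-0.0173,-0.0004,0.0208],[-0.09,-0.0,-0.02],0.01]]
[[[-0.0025,-0.0,0.025],[0.0,0.0,0.0],0.01],[[-0.0025,-0.0,0.025],[0.0,0.0,0.0],0.01]]
[[[0.0025,-0.0,0.025],[0.0,0.0,0.0],0.01],[[0.0025,-0.0,0.025],[0.0,0.0,0.0],0.01]]
[[[0.006,-0.0,0.0175],[0.0,0.0,0.0],0.01],[[0.006,-0.0,0.0175],[0.0,0.0,0.0],0.01]]
[[[0.013,0.0,0.021],[0.0,0.0,0.0],0.01]]
```

>>> send_rows --increments '[[[-0.017,0,0.02],[0,0,0],0.01],[[-0.017,0,0.02],[0,0,0],0.01],[[-0.003,0,0.025],[0,0,0],0.01],[[-0.003,0,0.025],[0,0,0],0.01],[[0.002,0,0.025],[0,0,0],0.01],[[0.002,0,0.02],[0,0,0],0.01],[[0,0,0],[0,0,0],0.01]]'

```text
time_s: 10.2
ee_pos: [0.4752, 0.1738, 0.1974]
eef_rot: [2.066, 1.561, -2.75]
contact_force: [0.5, -0.9, -3.3]
opening: 0.305
```

```bash
python3 - <<'E'
from h import *
from bench import optics
s,p,R=here();Rt=down(90+BY);print(p,wbin(p),zyaw(R),R[:,0].round(3),s["contact_force"],s["ft_torque"],s["opening"])
for a in [(.062,.208),(.083,.195),(.083,.180)]:
    q=bare(*a);rows(p,R,q,Rt,.01,.02);p,R=q,Rt
E
```

```text
[0.47520779 0.17384245 0.19742658] [-0.12048287  0.01869974  0.21542658] 84.03415681550946 [-0.009 -0.004 -1.   ] [ 0.48192894 -0.92078891 -3.32190947] [-0.0855588   0.13725861 -0.07418978] 0.3052381650417676
[[[0.0024,-0.0003,0.0144],[-0.26,-0.08,-0.16],0.01],[[0.0024,-0.0004,0.0144],[-0.26,-0.08,-0.16],0.01],[[0.0025,-0.0004,0.0144],[-0.26,-0.08,-0.16],0.01]]
[[[0.0065,0.0,0.0105],[0.0,0.0,0.0],0.01],[[0.0065,0.0,0.0105],[0.0,0.0,0.0],0.01]]
[[[0.015,0.0,0.0],[0.0,0.0,0.0],0.01]]
```

>>> send_rows --increments '[[[0.001,0,0.015],[-0.3,0,-0.2],0.01],[[0.001,0,0.015],[-0.3,0,-0.2],0.01],[[0.001,0,0.014],[-0.2,0,-0.2],0.01],[[0.005,0,0.012],[0,0,0],0.01],[[0.005,0,0.01],[0,0,0],0.01],[[0,0,0],[0,0,0],0.01]]'

```text
time_s: 10.8
ee_pos: [0.4815, 0.2397, 0.1804]
eef_rot: [3.083, 1.563, -1.722]
contact_force: [-0.3, -2.9, -1.6]
opening: 0.306
```

```bash
python3 - <<'E'
from h import *
from bench import optics
s,p,R=here();Rt=down(90+BY);print(p,wbin(p),zyaw(R),R[:,0].round(3),s["contact_force"],s["ft_torque"],s["opening"])
S=optics.get_image("scene");D=optics.get_image("side");pickle.dump((s,S,D),open("s5.pkl","wb"))
o=np.zeros((600,800,3),np.uint8)
o[:,:400]=cv2.resize(S["frame"][90:270,310:430],(400,600),interpolation=2);o[:400,400:]=cv2.resize(D["frame"][150:290,220:360],(400,400),interpolation=2)
cv2.imwrite("pics/s5.png",o)
q=bare(.083,.150);rows(p,R,q,Rt,.01,.015)
E
```

```text
[0.48149698 0.23970663 0.18040055] [-0.12018901  0.08486285  0.19840055] 84.69426587414239 [-0.001 -0.008 -1.   ] [-0.32835606 -2.86673942 -1.60745729] [-0.41915591  0.29984502 -0.402984  ] 0.30623911293861883
[[[0.0121,-0.0003,-0.0004],[-0.03,-0.11,-0.01],0.01],[[0.0121,-0.0003,-0.0004],[-0.03,-0.11,-0.01],0.01],[[0.0121,-0.0003,-0.0004],[-0.03,-0.11,-0.01],0.01],[[0.0121,-0.0003,-0.0004],[-0.03,-0.11,-0.01],0.01]]
```

View pics/s5.png

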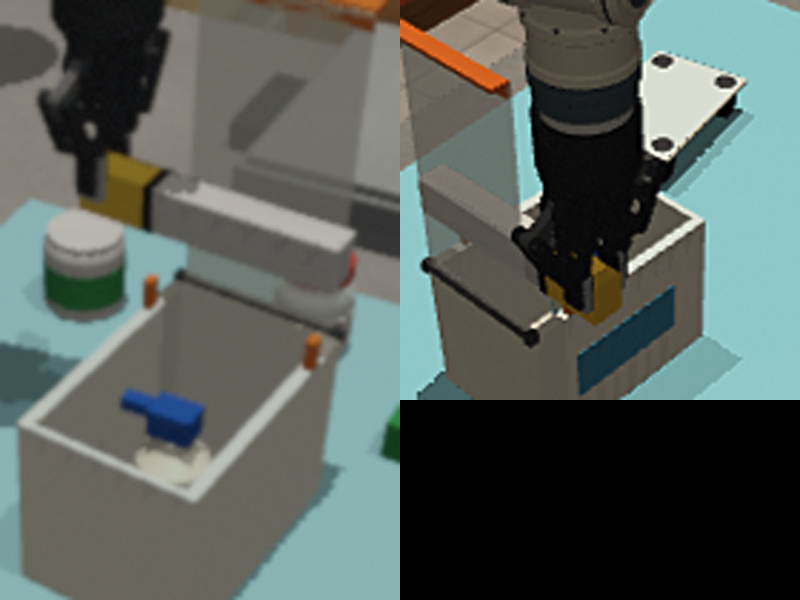

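>>> send_rows --increments '[[[0.012,0,-0.002],[0,-0.1,0],0.01],[[0.01,0,-0.002],[0,-0.1,0],0.01],[[0,0,0],[0,0,0],0.01]]'

```text
time_s: 11.2
ee_pos: [0.4815, 0.2336, 0.1589]
eef_rot: [-2.858, 1.566, -1.381]
contact_force: [-0.1, -1.8, -2.4]
opening: 0.304
```

```bash
python3 - <<'E'
from h import *
from bench import optics
s,p,R=here();Rt=down(90+BY);print(p,wbin(p),zyaw(R),R[:,0].round(3),s["contact_force"],s["ft_torque"],s["opening"])
S=optics.get_image("scene");pickle.dump((s,S),open("s6.pkl","wb"))
cv2.imwrite("pics/s6.png",cv2.resize(S["frame"][125:215,320:440],(800,600),interpolation=2))
def proj(im,P):
    v=(np.array(P)-im["eye"])@T(im["rotation"]);K=im["intrinsics"];return np.array([K[0,2]-K[0,0]*v[0]/v[2],K[1,2]+K[1,1]*v[1]/v[2]])
zb=p[2]+.018;yb=wbin(p)[1]
for x in(.0697,-.0603):
  for y,z in((yb-.014,zb),(yb-.014,zb+.036),(yb+.014,zb+.036)):
    print(x,y,z,((proj(S,np.r_[binw(x,y),z])-[320,125])*6.667).round(0))
E
```

```text
[0.48149362 0.23360474 0.158906  ] [-0.11963932  0.07878577  0.176906  ] 84.62431265183443 [ 0.001 -0.004 -1.   ] [-0.05296752 -1.83738805 -2.3772132 ] [-0.15195348  0.33972587 -0.19311519] 0.304217335739717
0.0697 0.0647857664201379 0.17690599619517153 [585. 426.]
0.0697 0.0647857664201379 0.21290599619517153 [598. 337.]
0.0697 0.0927857664201379 0.21290599619517153 [635. 297.]
-0.0603 0.0647857664201379 0.17690599619517153 [252. 305.]
-0.0603 0.0647857664201379 0.21290599619517153 [257. 218.]
-0.0603 0.0927857664201379 0.21290599619517153 [298. 182.]
```

View pics/s6.png

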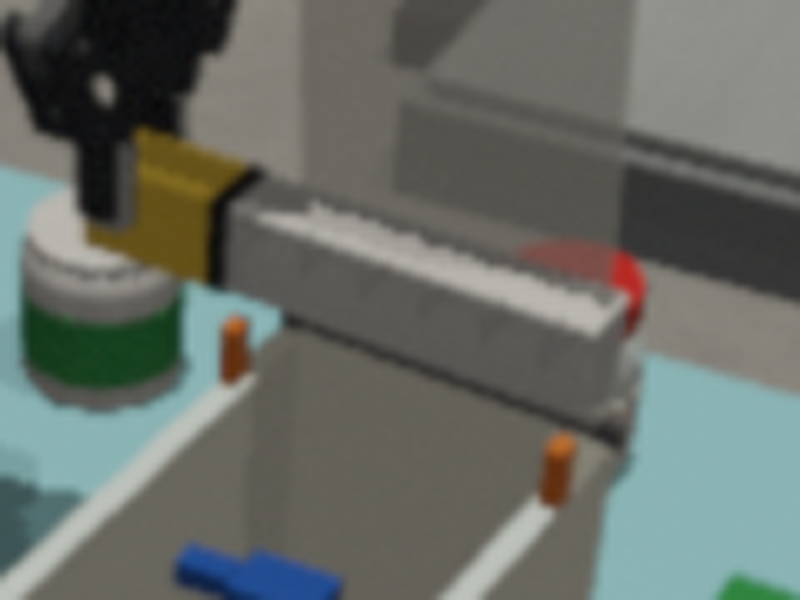

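>>> send_rows --increments '[[[0,0,0.004],[0,0,0],0.01],[[0.008,0,0.001],[0,0,0],0.01],[[0.008,0,0],[0,0,0],0.01],[[0.007,0,0],[0,0,0],0.01],[[0,0,0],[0,0,0],0.01]]'

```text
time_s: 11.75
ee_pos: [0.4829, 0.2388, 0.1358]
eef_rot: [-2.359, 1.565, -0.883]
contact_force: [-0.1, -2.3, -1.9]
opening: 0.302
```

```bash
python3 - <<'E'
from h import *
s,p,R=here();print(p,wbin(p),zyaw(R),R[:,0].round(3),s["contact_force"],s["ft_torque"],s["opening"])
E
```

```text
[0.48294755 0.23884909 0.13577766] [-0.11866669  0.08414031  0.15377766] 84.57358663409995 [ 0.003 -0.004 -1.   ] [-0.06406042 -2.27680686 -1.9469402 ] [-0.28516446  0.2186868  -0.27261575] 0.3023784606497322
```

>>> send_rows --increments '[[[0.005,0,-0.002],[0,0,0.1],0.01],[[0.003,0,-0.001],[0,0,0],0.01],[[0,0,0],[0,0,0],0.01]]'

```text
time_s: 12.05
ee_pos: [0.4828, 0.2355, 0.127]
eef_rot: [-2.69, 1.566, -1.214]
contact_force: [-0.1, -0.4, -1.1]
opening: 0.3
```

>>> send_rows --increments '[[[0.002,0,0],[0,0,0],0.01],[[0,0,0],[0,0,0],0.01]]'

```text
time_s: 12.25
ee_pos: [0.4828, 0.2356, 0.1264]
eef_rot: [-2.31, 1.566, -0.834]
contact_force: [0.2, -2.1, -1.0]
opening: 0.298
```

```bash
python3 - <<'E'
from h import *
s,p,R=here();print(p,wbin(p),zyaw(R),R[:,0].round(3),s["contact_force"],s["ft_torque"],s["opening"])
E
```

```text
[0.4828145  0.23564432 0.12642034] [-0.11850874  0.08093667  0.14442034] 84.55274423484039 [ 0.003 -0.003 -1.   ] [ 0.24316888 -2.05310562 -1.02947287] [-0.37372988 -0.00825137 -0.38259471] 0.2984612025059446
```

>>> send_rows --increments '[[[0.001,0,0],[0,0,0],0.045],[[0,0,0],[0,0,0],0.06],[[0,0,0],[0,0,0],0.06],[[0,0,0],[0,0,0],0.06],[[0,0,0],[0,0,0],0.06]]'

```text
time_s: 12.75
ee_pos: [0.4834, 0.2365, 0.1259]
eef_rot: [-1.809, 1.566, -0.332]
contact_force: [-0.3, -0.4, 0.4]
opening: 0.7
```

```bash
python3 - <<'E'
from h import *
from bench import optics
s,p,R=here();print(p,wbin(p),s["contact_force"],s["opening"])
S=optics.get_image("scene");m,l,b=blobs(S,20,32,110,60,60);print(b)
E
```

```text
[0.48343629 0.23648602 0.1259076 ] [-0.11796579  0.08183126  0.1439076 ] [-0.33052907 -0.43055053  0.4355202 ] 0.6996390007581386
[(1, [336, 155, 21, 23, 308], [344.9, 165.6]), (2, [69, 362, 48, 42, 687], [92.5, 383.0])]
```

>>> send_rows --increments '[[[-0.02,0,0],[0,0,0],0.06],[[-0.04,0,0],[0,0,0],0.06],[[-0.04,0.01,0],[0,0,0],0.085],[[-0.04,0.02,-0.02],[0,0,0],0.085],[[-0.02,0.02,-0.04],[0,0,0],0.085],[[0,0,-0.045],[0,0,0],0.085],[[0,0,-0.045],[0,0,0],0.085],[[0,0,-0.045],[0,0,0],0.085]]'

```text
time_s: 13.6
ee_pos: [0.4126, 0.046, 0.2917]
eef_rot: [-2.144, 1.565, -0.657]
contact_force: [0.5, -0.2, -0.0]
opening: 0.996
```

```bash
python3 - <<'E'
from h import *
from bench import optics
s,p,R=here();print(p,wbin(p),zyaw(R),s["contact_force"],s["opening"])
S=optics.get_image("scene");D=optics.get_image("side");W=optics.get_image("wrist");pickle.dump((s,S,D,W),open("b.pkl","wb"))
for n,I in(("scene",S),("side",D),("wrist",W)):
    m,l,b=blobs(I,105,128,130,60,40);print(n,b)
    for q in b:
        c=max(cv2.findContours((l==q[0]).astype(np.uint8),0,2)[0],key=cv2.contourArea);print("  ",cv2.approxPolyDP(c,1.5,True)[:,0].tolist())
print("orange",[ (t,c) for _,t,c in blobs(S,4,16,150,80)[2] if 300<c[0]<440],"yel",blobs(S,20,32,110,60,60)[2])
o=np.zeros((600,800,3),np.uint8)
o[:,:400]=cv2.resize(S["frame"][90:270,310:430],(400,600),interpolation=2);o[:300,400:]=cv2.resize(D["frame"][150:270,210:370],(400,300),interpolation=2);o[300:,400:]=cv2.resize(W["frame"],(400,300))
cv2.imwrite("pics/b.png",o)
E
```

```text
[0.41257625 0.04598496 0.2917078 ] [-0.17126859 -0.114308    0.3097078 ] 85.18286761000658 [ 0.49334141 -0.2170035  -0.02485152] 0.9958158233496784
scene [(1, [347, 207, 24, 17, 242], [359.6, 214.3])]
   [[347, 208], [347, 211], [354, 215], [354, 219], [364, 223], [369, 219], [369, 211], [360, 208]]
side [(1, [275, 232, 21, 13, 120], [284.6, 237.6])]
   [[275, 235], [292, 244], [295, 242], [282, 232]]
wrist [(2, [413, 338, 25, 53, 981], [425.3, 368.0])]
   [[429, 338], [419, 341], [419, 358], [416, 357], [418, 359], [416, 362], [415, 359], [413, 366], [415, 390], [435, 389], [437, 387], [437, 362], [435, 359], [432, 359], [431, 355], [433, 355], [430, 349]]
orange [([377, 14, 34, 46, 703], [395.9, 40.1]), ([353, 172, 4, 10, 31], [354.6, 176.1]), ([401, 191, 5, 9, 31], [403.2, 194.9])] yel [(1, [334, 155, 24, 23, 365], [343.8, 165.6]), (2, [69, 362, 48, 42, 686], [92.5, 383.0])]
```

View pics/b.png

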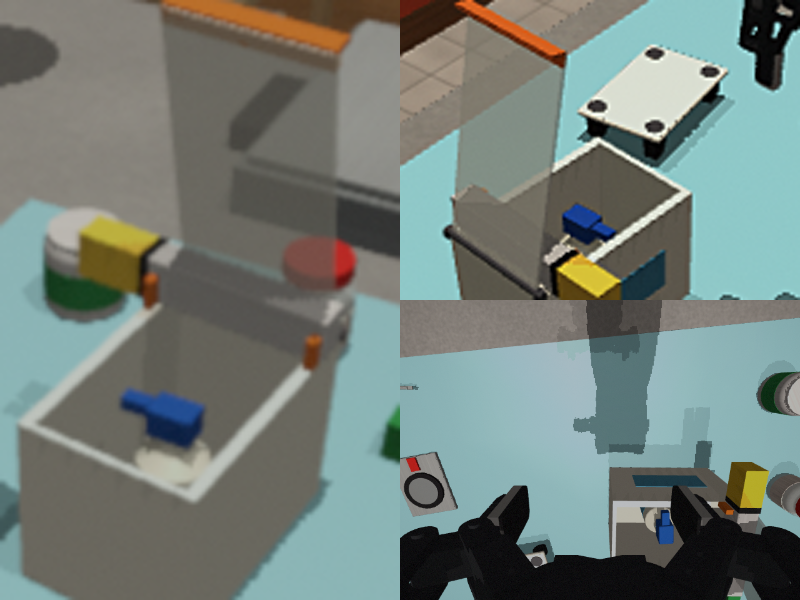

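```bash
python3 - <<'E'
from h import *
s,S,D,W=pickle.load(open("b.pkl","rb"))
q=plane(S,[(359.6,214.3),(347.5,208),(362,213)],.122);print("scene",q,[wbin(x).round(4).tolist() for x in q])
print("tri",tri(ray(S,(359.6,214.3)),ray(D,(284.6,237.6))))
q=plane(W,[(425.3,372),(424,339)],.130,s);print("wrist",q,[wbin(x).round(4).tolist() for x in q])
E
```

```text
scene [[0.58613698 0.13198078 0.122     ]
 [0.55145682 0.13932837 0.122     ]
 [0.58895261 0.13880222 0.122     ]] [[-0.0062, -0.0129, 0.14], [-0.0414, -0.0088, 0.14], [-0.004, -0.0059, 0.14]]
tri (array([0.58782102, 0.12947477, 0.12462848]), np.float64(0.0011110876042431858))
wrist [[0.58890456 0.13822053 0.13      ]
 [0.55125761 0.13730514 0.13      ]] [[-0.004, -0.0065, 0.148], [-0.0414, -0.0108, 0.148]]
```

```bash
python3 - <<'E'
from h import *
s,p,R=here();rows(p,R,[.585,.132,.19],down(85),.055,.045)
E
```

```text
[[[0.0203,-0.0326,0.0205],[-0.04,-0.03,0.04],0.055],[[0.0203,-0.0326,0.0205],[-0.04,-0.03,0.04],0.055],[[0.0203,-0.0327,0.0204],[-0.04,-0.03,0.04],0.055],[[0.0203,-0.0327,0.0204],[-0.04,-0.03,0.04],0.055],[[0.0203,-0.0327,0.0204],[-0.04,-0.03,0.04],0.055]]
```

>>> send_rows --increments '[[[0.01,-0.032,0.015],[0,0,0],0.055],[[0.02,-0.032,0.02],[0,0,0],0.055],[[0.02,-0.033,0.02],[0,0,0],0.055],[[0.025,-0.033,0.02],[0,0,0],0.055],[[0.025,-0.033,0.02],[0,0,0],0.055],[[0,0,0.003],[0,0,0],0.055],[[0,0,0],[0,0,0],0.055]]'

```text
time_s: 14.45
ee_pos: [0.5913, 0.1383, 0.1878]
eef_rot: [-1.866, 1.565, -0.382]
contact_force: [0.3, -0.7, 0.3]
opening: 0.643
```

```bash
python3 - <<'E'
from h import *
from bench import optics
s,p,R=here();print(p,wbin(p),zyaw(R),R[:,0].round(3),s["contact_force"],s["opening"])
W=optics.get_image("wrist");pickle.dump((s,W),open("b2.pkl","wb"))
m,l,b=blobs(W,105,128,130,40,100);print(b)
for q in b:
    c=max(cv2.findContours((l==q[0]).astype(np.uint8),0,2)[0],key=cv2.contourArea);a=cv2.approxPolyDP(c,2.5,True)[:,0]
    print(a.tolist());print(plane(W,a,.130,s)[:,:2].round(4).tolist())
    for row in range(q[1][1],q[1][1]+q[1][3],6):
        x=np.where(l[row]==q[0])[0];v=W["frame"][row,x[len(x)//2]];print(row,x.min(),x.max(),v)
E
```

```text
[0.59133924 0.13827213 0.18778661] [-0.00160554 -0.0061989   0.20578661] 85.00757332086933 [ 0.006 -0.002 -1.   ] [ 0.32103673 -0.68124227  0.32639564] 0.6434099338116239
[(1, [293, 182, 40, 89, 2696], [312.1, 231.5])]
[[300, 183], [301, 213], [293, 222], [297, 268], [332, 268], [329, 214], [319, 211], [318, 183]]
[[0.5538, 0.1297], [0.5724, 0.1284], [0.5776, 0.1229], [0.6082, 0.1222], [0.6101, 0.1447], [0.5745, 0.1457], [0.5721, 0.1396], [0.5548, 0.1406]]
182 307 317 [75 36 18]
188 299 318 [118  62  28]
194 300 318 [118  61  30]
200 300 319 [118  61  24]
206 301 319 [118  60  26]
212 301 327 [119  62  29]
218 295 329 [117  62  27]
224 293 330 [117  59  21]
230 294 330 [117  61  25]
236 294 331 [119  62  30]
242 295 331 [117  60  27]
248 295 331 [118  61  28]
254 296 332 [117  59  25]
260 297 332 [118  61  28]
266 297 332 [117  60  27]
```

>>> send_rows --increments '[[[0.02,-0.001,-0.0045],[-3,0,-0.3],0.055],[[0.03,0,0],[0,0,0],0.055],[[0.03,0,0],[0,0,0],0.055],[[0.022,0,0],[0,0,0],0.055],[[0.006,0,0],[0,0,0],0.055],[[0,0,0],[0,0,0],0.055]]' --newtons 60

```text
time_s: 15.1
ee_pos: [0.5917, 0.1345, 0.0846]
eef_rot: [-1.61, 1.549, -0.07]
contact_force: [0.3, 0.8, 0.6]
opening: 0.641
```

```bash
python3 - <<'E'
from h import *
from bench import optics
s,p,R=here();print(p,zyaw(R),R[:,0].round(3),s["contact_force"],s["opening"])
W=optics.get_image("wrist")
m,l,b=blobs(W,105,128,130,40,100);print(b)
for q in b:
    c=max(cv2.findContours((l==q[0]).astype(np.uint8),0,2)[0],key=cv2.contourArea);a=cv2.approxPolyDP(c,2.5,True)[:,0]
    print(a.tolist());print(plane(W,a,.130,s)[:,:2].round(4).tolist())
E
```

```text
[0.59165927 0.13445483 0.08457919] 88.23431514771153 [ 0.022 -0.002 -1.   ] [0.26365037 0.76517524 0.64889252] 0.6409868599633036
[(1, [285, 217, 65, 148, 7734], [317.6, 299.6])]
[[301, 218], [301, 264], [290, 267], [285, 289], [289, 361], [292, 364], [346, 363], [349, 358], [349, 284], [345, 266], [333, 263], [332, 217]]
[[0.5522, 0.1294], [0.5691, 0.1286], [0.5701, 0.1246], [0.5786, 0.1224], [0.6089, 0.1222], [0.6103, 0.1233], [0.6105, 0.1442], [0.6083, 0.1454], [0.5774, 0.1457], [0.5703, 0.1443], [0.5691, 0.14], [0.5522, 0.14]]
```

```bash
python3 - <<'E'
from h import *
s,p,R=here();rows(p,R,[.593,.134,.071],down(88.6),.055,.045,n=2)
E
```

```text
[[[0.0071,-0.0003,-0.0002],[-0.18,-0.02,0.66],0.055],[[0.0071,-0.0004,-0.0002],[-0.18,-0.02,0.66],0.055]]
```

>>> send_rows --increments '[[[0.007,-0.001,0],[-0.2,0,0.6],0.055],[[0.006,0,0],[-0.2,0,0.6],0.055],[[0,0,0],[0,0,0],0.055]]'

```text
time_s: 15.45
ee_pos: [0.595, 0.1346, 0.0752]
eef_rot: [-1.6, 1.565, -0.052]
contact_force: [-0.5, 0.0, 0.5]
opening: 0.642
```

>>> send_rows --increments '[[[0,0,0],[0,0,0],0.03],[[0,0,0],[0,0,0],0.03],[[0,0,0],[0,0,0],0.01],[[0,0,0],[0,0,0],0.01],[[0,0,0],[0,0,0],0.01],[[0,0,0],[0,0,0],0.01]]'

```text
time_s: 16.05
ee_pos: [0.5956, 0.1345, 0.0757]
eef_rot: [-1.611, 1.564, -0.063]
contact_force: [-0.1, 0.8, -0.8]
opening: 0.271
```

```bash
python3 - <<'E'
from h import *
s,p,R=here();print(p,zyaw(R),R[:,0].round(3),s["contact_force"],s["ft_torque"],s["opening"])
E
```

```text
[0.5955748  0.13449928 0.0757252 ] 88.66010044304028 [ 0.007 -0.    -1.   ] [-0.0514855   0.77725878 -0.77481387] [-0.03832328 -0.02617378  0.01410627] 0.2711346367724386
```

>>> send_rows --increments '[[[-0.015,0,0],[0,0,0],0.01],[[-0.025,0,-0.004],[0,0,0],0.01],[[-0.03,0,-0.005],[0,0,0],0.01],[[-0.03,0,-0.005],[0,0,0],0.01],[[-0.03,0,-0.005],[0,0,0],0.01],[[-0.03,0,0],[0,0,0],0.01],[[-0.015,0,0],[0,0,0],0.01],[[0,0,0],[0,0,0],0.01]]'

```text
time_s: 16.85
ee_pos: [0.5912, 0.115, 0.2532]
eef_rot: [1.84, 1.568, -2.896]
contact_force: [0.3, 0.3, -4.4]
opening: 0.272
```

```bash
python3 - <<'E'
from h import *
from bench import optics
s,p,R=here();print(p,zyaw(R),R[:,0].round(3),s["contact_force"],s["ft_torque"],s["opening"],s["qpos"])
S=optics.get_image("scene");print([ (t,c) for _,t,c in blobs(S,4,16,150,80)[2] if 300<c[0]<440],blobs(S,20,32,110,60,60)[2],blobs(S,105,128,130,60,40)[2])
rows(p,R,[.535,-.03,.25],down(90),.01,.03);rows([.535,-.03,.25],down(90),[.527,-.338,.15],down(92.6),.01,.04)
E
```

```text
[0.59115779 0.11497013 0.25319915] 88.6861426972086 [-0.003 -0.001 -1.   ] [ 0.2785697   0.27542464 -4.40879228] [0.0741294  0.00656424 0.03826786] 0.271940807096291 [ 5.31529057e-02  3.46241280e-01  2.81551504e-01  1.50923590e+00
 -6.10859040e-04  7.60862991e-02]
[([390, 13, 22, 49, 480], [400.3, 38.9]), ([398, 61, 7, 2, 10], [401.4, 61.4]), ([401, 191, 5, 9, 30], [403.2, 194.9])] [(1, [334, 155, 20, 22, 272], [341.5, 164.7]), (2, [69, 362, 48, 42, 686], [92.5, 383.0])] [(2, [364, 146, 6, 15, 73], [366.3, 152.6])]
[[[0.0006,0.0088,-0.0244],[-0.22,-0.01,-0.03],0.01],[[0.0006,0.0089,-0.0243],[-0.22,-0.01,-0.03],0.01],[[0.0006,0.009,-0.0243],[-0.22,-0.01,-0.03],0.01],[[0.0006,0.0091,-0.0243],[-0.22,-0.01,-0.03],0.01],[[0.0005,0.0092,-0.0242],[-0.22,-0.01,-0.03],0.01],[[0.0005,0.0093,-0.0242],[-0.22,-0.01,-0.03],0.01]]
[[[0.0111,0.0009,-0.0342],[-0.29,0.0,0.0],0.01],[[0.0111,0.0011,-0.0342],[-0.29,0.0,0.0],0.01],[[0.0111,0.0012,-0.0342],[-0.29,0.0,0.0],0.01],[[0.0111,0.0014,-0.0342],[-0.29,0.0,0.0],0.01],[[0.0111,0.0016,-0.0342],[-0.29,0.0,0.0],0.01],[[0.0111,0.0018,-0.0342],[-0.29,0.0,0.0],0.01],[[0.0111,0.0019,-0.0342],[-0.29,0.0,0.0],0.01],[[0.0111,0.0021,-0.0342],[-0.29,0.0,0.0],0.01]]
[[[0.0111,0.0023,-0.0342],[-0.29,0.0,0.0],0.01]]
```

>>> send_rows --increments '[[[0,0.009,-0.024],[-0.2,0,0],0.01],[[0,0.009,-0.024],[-0.2,0,0],0.01],[[0,0.009,-0.024],[-0.2,0,0],0.01],[[0,0.009,-0.024],[-0.2,0,0],0.01],[[0,0.009,-0.024],[-0.2,0,0],0.01],[[0,0.009,-0.024],[-0.2,0,0],0.01],[[0,0,-0.03],[-0.3,0,0],0.01],[[0,0,-0.034],[-0.3,0,0],0.01]]'

```text
time_s: 17.7
ee_pos: [0.5284, -0.0937, 0.2385]
eef_rot: [1.414, 1.548, 3.002]
contact_force: [0.5, -0.3, -2.6]
opening: 0.269
```

>>> send_rows --increments '[[[0.011,0.001,-0.034],[-0.4,0,0],0.01],[[0.011,0.001,-0.034],[-0.4,0,0],0.01],[[0.011,0.001,-0.034],[-0.4,0,0],0.01],[[0.011,0.001,-0.034],[-0.4,0,0],0.01],[[0.011,0.001,-0.034],[-0.4,0,0],0.01],[[0.011,0.001,-0.034],[-0.4,0,0],0.01],[[0.011,0.001,-0.02],[-0.4,0,0],0.01],[[0,0,0],[0,0,0],0.01]]'

```text
time_s: 18.5
ee_pos: [0.5213, -0.3265, 0.1424]
eef_rot: [1.153, 1.53, 2.79]
contact_force: [0.2, 0.3, -2.6]
opening: 0.266
```

```bash
python3 - <<'E'
from h import *
s,p,R=here();print(p,zyaw(R),R[:,0].round(3),s["contact_force"],s["opening"])
rows(p,R,[.531,-.338,.115],down(93),.01,.025)
E
```

```text
[ 0.52126525 -0.32646528  0.14235678] 93.76566922913474 [-0.038  0.014 -0.999] [ 0.23178487  0.30387239 -2.56334246] 0.26600076351664026
[[[0.0134,-0.005,-0.0063],[0.39,0.47,-1.07],0.01],[[0.0135,-0.0048,-0.0062],[0.39,0.47,-1.07],0.01]]
```

>>> send_rows --increments '[[[0.013,-0.005,-0.006],[0.4,0.4,-1.1],0.01],[[0.012,-0.005,-0.006],[0.4,0.4,-1.1],0.01],[[0,0,0],[0,0,0],0.01]]'

```text
time_s: 18.8
ee_pos: [0.5297, -0.3356, 0.1121]
eef_rot: [0.334, 1.563, 1.955]
contact_force: [0.0, 0.4, -3.7]
opening: 0.266
```

```bash
python3 - <<'E'
from h import *
from bench import optics
s,p,R=here();print(p,zyaw(R),R[:,0].round(3),s["contact_force"],s["opening"])
W=optics.get_image("wrist");S=optics.get_image("scene");pickle.dump((s,W,S),open("p.pkl","wb"))
for n,I in(("wrist",W),("scene",S)):
  for nm,a,b in(("blue",105,128),("red",0,4)):print(n,nm,blobs(I,a,b,120,40,60)[2])
rows(p,R,[.531,-.338,.082],down(93),.01,.015)
E
```

```text
[ 0.52967843 -0.33558303  0.11206963] 92.8918205321936 [-0.003  0.007 -1.   ] [ 0.0089151   0.36566666 -3.67226265] 0.2663764338617292
wrist blue [(1, [285, 211, 70, 158, 8816], [319.3, 298.3])]
wrist red [(1, [300, 124, 27, 43, 1057], [313.4, 144.9])]
scene blue [(1, [199, 339, 16, 23, 235], [206.3, 348.8])]
scene red [(1, [409, 162, 8, 14, 86], [412.2, 168.5]), (2, [183, 378, 14, 13, 110], [190.1, 383.7])]
[[[0.01,-0.0004,-0.0009],[-0.04,0.14,-0.05],0.01],[[0.01,-0.0004,-0.0009],[-0.04,0.14,-0.05],0.01],[[0.01,-0.0004,-0.0009],[-0.04,0.14,-0.05],0.01]]
```

```bash
python3 - <<'E'
from h import *
s,W,S=pickle.load(open("p.pkl","rb"));R=T(s["eef_rot"])
q=plane(W,(313.4,144.9),.008,s)[0];print("red",q)
d=q-np.array([.529,-.338,.008]);print(np.hypot(*d[:2]),np.degrees(np.arctan2(d[1],d[0])))
m,l,b=blobs(W,105,128,130,40,100)
for t in b:
    c=max(cv2.findContours((l==t[0]).astype(np.uint8),0,2)[0],key=cv2.contourArea);a=cv2.approxPolyDP(c,2.5,True)[:,0]
    k=plane(W,a,s["ee_pos"][2]+.0543,s);print(a.tolist());print(((k-s["ee_pos"])@R).round(4)[:,1:].tolist())
E
```

```text
red [ 0.47170851 -0.34200378  0.008     ]
0.05743122514499596 -176.0024158355536
[[302, 211], [302, 261], [290, 264], [285, 283], [287, 363], [292, 368], [350, 367], [354, 285], [348, 263], [336, 261], [336, 211]]
[[0.0423, -0.0056], [0.0254, -0.0058], [0.0243, -0.0098], [0.0175, -0.0117], [-0.0133, -0.0117], [-0.0153, -0.0099], [-0.015, 0.011], [0.0167, 0.0117], [0.0246, 0.0095], [0.0253, 0.0055], [0.0423, 0.0053]]
```

>>> send_rows --increments '[[[0.01,0,-0.001],[-0.1,0.1,0],0.01],[[0.01,0,-0.001],[-0.1,0.1,0],0.01],[[0.005,0,0],[0,0,0],0.01],[[0,0,0],[0,0,0],0.01]]'

```text
time_s: 19.3
ee_pos: [0.5307, -0.3362, 0.0883]
eef_rot: [0.692, 1.569, 2.32]
contact_force: [-0.3, 0.5, -2.5]
opening: 0.269
```

```bash
python3 - <<'E'
from h import *
s,p,R=here();print(p,zyaw(R),R[:,0].round(3),s["contact_force"],s["opening"])
rows(p,R,[.5305,-.338,.081],down(93.5),.01,.01)
E
```

```text
[ 0.53066479 -0.33615924  0.08827476] 93.28048698734443 [-0.001  0.002 -1.   ] [-0.30502525  0.49865459 -2.53532174] 0.26929362097997966
[[[0.0073,0.0003,-0.0018],[-0.22,0.09,-0.08],0.01]]
```

>>> send_rows --increments '[[[0.004,0,-0.002],[-0.2,0.1,0],0.01],[[0.001,0,0],[0,0,0],0.01],[[0,0,0],[0,0,0],0.01]]'

```text
time_s: 19.6
ee_pos: [0.5309, -0.3383, 0.0831]
eef_rot: [1.958, 1.57, -2.693]
contact_force: [-0.2, 0.5, -3.2]
opening: 0.268
```

>>> send_rows --increments '[[[0.002,0,0],[0,0,0],0.01],[[0,0,0],[0,0,0],0.01]]'

```text
time_s: 19.8
ee_pos: [0.5313, -0.3389, 0.0821]
eef_rot: [-3.058, 1.569, -1.426]
contact_force: [-0.0, 0.5, -2.0]
opening: 0.27
```

>>> send_rows --increments '[[[0.002,0,0],[0,0,0],0.01],[[0.001,0,0],[0,0,0],0.01],[[0,0,0],[0,0,0],0.01]]'

```text
time_s: 20.1
ee_pos: [0.5318, -0.3394, 0.0821]
eef_rot: [-2.55, 1.565, -0.918]
contact_force: [0.3, 0.2, -2.6]
opening: 0.268
```

```bash
python3 - <<'E'
from h import *
s,p,R=here();print(p,zyaw(R),R[:,0].round(3),s["contact_force"],s["opening"])
E
```

```text
[ 0.53182538 -0.33942246  0.08208638] 93.49171748984625 [ 0.003 -0.004 -1.   ] [ 0.28561324  0.24228364 -2.55676697] 0.2683240436359087
```

>>> send_rows --increments '[[[0.003,0.001,0.001],[0,0,0],0.01],[[0.003,0,0],[0,0,0],0.01]]'

```text
time_s: 20.3
ee_pos: [0.5328, -0.3405, 0.0816]
eef_rot: [-2.434, 1.556, -0.803]
contact_force: [-8.1, 6.9, 27.7]
opening: 0.269
```

>>> send_rows --increments '[[[-0.003,0.002,0.002],[0,0,-0.5],0.01],[[0,0,0],[0,0,0],0.01]]'

```text
time_s: 20.5
ee_pos: [0.5308, -0.3387, 0.0855]
eef_rot: [-2.131, 1.547, -0.499]
contact_force: [0.4, -0.1, -3.1]
opening: 0.267
```

```bash
python3 - <<'E'
from h import *
s,p,R=here();print(p,zyaw(R),R[:,0].round(3),s["contact_force"],s["opening"])
rows(p,R,[.5305,-.3385,.0822],down(93.5),.01,.01)
E
```

```text
[ 0.53079706 -0.33872656  0.0854774 ] 93.4790211682917 [ 0.021 -0.011 -1.   ] [ 0.36640995 -0.10348863 -3.12140999] 0.2666154514083751
[[[0.0033,0.0003,0.0003],[-0.01,-0.72,1.15],0.01]]
```

>>> send_rows --increments '[[[0.001,0,0],[0,-0.7,1.1],0.01],[[0.002,0,0],[0,0,0],0.01],[[0.0005,0,0],[0,0,0],0.01]]'

```text
time_s: 20.8
ee_pos: [0.5308, -0.3388, 0.0817]
eef_rot: [-2.274, 1.57, -0.642]
contact_force: [-3.6, 2.5, 14.4]
opening: 0.272
```

```bash
python3 - <<'E'
from h import *
s,p,R=here();print(p,zyaw(R),R[:,0].round(4),s["contact_force"],s["opening"])
E
```

```text
[ 0.53075107 -0.33882951  0.08169566] 93.4753311287867 [ 6.e-04 -5.e-04 -1.e+00] [-3.62913321  2.4583724  14.40483708] 0.2717694972162256
```

>>> send_rows --increments '[[[-0.0005,0,0],[0,0,0],0.01],[[0,0,0],[0,0,0],0.03],[[0,0,0],[0,0,0],0.045],[[0,0,0],[0,0,0],0.05],[[0,0,0],[0,0,0],0.05],[[0,0,0],[0,0,0],0.05]]'

```text
time_s: 21.4
ee_pos: [0.5309, -0.339, 0.0812]
eef_rot: [-2.25, 1.569, -0.619]
contact_force: [0.1, 0.3, -0.1]
opening: 0.587
```

>>> send_rows --increments '[[[-0.02,0,0],[0,0,0],0.055],[[-0.04,0,0],[0,0,0],0.055],[[-0.04,0,0],[0,0,0],0.055],[[-0.04,0,0],[0,0,0],0.055],[[-0.02,0.02,0],[0,0,0],0.055],[[0,0.04,0],[0,0,0],0.055],[[0,0.04,0],[0,0,0],0.055],[[0,0,0],[0,0,0],0.055]]'

```text
time_s: 22.2
ee_pos: [0.4284, -0.3446, 0.2464]
eef_rot: [2.695, 1.57, -1.955]
contact_force: [0.8, 0.3, 1.3]
opening: 0.647
```

```bash
python3 - <<'E'
from h import *
from bench import optics
s,p,R=here();print(p,s["contact_force"],s["opening"],s["time_s"])
S=optics.get_image("scene");D=optics.get_image("side");W=optics.get_image("wrist");pickle.dump((s,S,D,W),open("f.pkl","wb"))
for n,I in(("scene",S),("side",D),("wrist",W)):
  print(n,"blue",blobs(I,105,128,130,40,20)[2],"red",blobs(I,0,3,150,80,20)[2])
  m,l,b=blobs(I,105,128,130,40,20)
  for t in b:
    c=max(cv2.findContours((l==t[0]).astype(np.uint8),0,2)[0],key=cv2.contourArea);a=cv2.approxPolyDP(c,1.5,True)[:,0];print(a.tolist())
    if n!="side":print(plane(I,a,.136,s)[:,:2].round(4).tolist())
o=np.zeros((600,800,3),np.uint8)
o[:,:400]=cv2.resize(S["frame"][20:260,280:440],(400,600),interpolation=2);o[:300,400:]=cv2.resize(S["frame"][315:435,150:310],(400,300),interpolation=2);o[300:,400:]=cv2.resize(W["frame"],(400,300))
cv2.imwrite("pics/f.png",o)
E
```

```text
[ 0.42840311 -0.34455904  0.24639815] [0.81104179 0.26473888 1.28470987] 0.6466140479481751 22.2
scene blue [(1, [183, 348, 33, 26, 492], [201.0, 359.5])] red [(1, [410, 162, 6, 14, 67], [412.3, 168.3]), (2, [183, 378, 13, 12, 90], [189.3, 383.8])]
[[183, 352], [185, 356], [191, 359], [195, 367], [209, 373], [215, 365], [215, 357], [202, 350], [196, 352], [187, 348]]
[[0.4901, -0.3468], [0.4982, -0.351], [0.5108, -0.3506], [0.5265, -0.3589], [0.5535, -0.3564], [0.5526, -0.3404], [0.5431, -0.3286], [0.5154, -0.3285], [0.5091, -0.3363], [0.4906, -0.3376]]
side blue [(1, [392, 160, 19, 12, 118], [399.5, 165.5])] red [(3, [188, 305, 27, 22, 445], [201.3, 315.5])]
[[392, 163], [393, 169], [400, 171], [402, 168], [409, 169], [410, 166], [397, 160]]
wrist blue [(1, [305, 289, 29, 66, 1599], [318.9, 325.4])] red [(1, [312, 220, 16, 26, 386], [319.5, 232.7])]
[[312, 289], [312, 307], [306, 309], [305, 352], [306, 354], [332, 354], [332, 309], [326, 307], [325, 289]]
[[0.4834, -0.3471], [0.4992, -0.3462], [0.5013, -0.351], [0.5409, -0.3497], [0.5427, -0.3487], [0.5413, -0.3268], [0.4999, -0.3298], [0.4984, -0.3348], [0.4828, -0.3367]]
```

View pics/f.png

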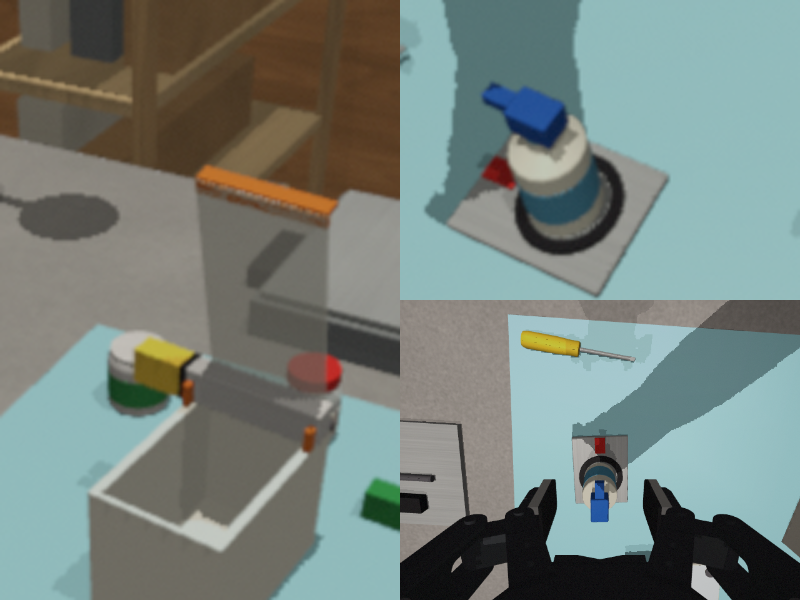

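```bash
python3 -c "
from bench import r
print(r.get_state()['contact_force']);print(r.job_done())"
```

```text
[ 0.65077664 -0.21988491 -0.60901832]
the job is handed in; nothing more can be done
None
```

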